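# Hang the return spring of a vegetable stick cutter with a spring puller

## Robot

A 6-joint arm with a two-finger parallel gripper is mounted at the origin on a cart in front of the work surface, level with it; the furniture and walls round the work are solid. World frame = base frame: x ahead of the robot, y to its left, z up, the work surface at z = 0. Lengths are in m, angles in rad, forces in N, time in s.
With the tool pointing down it reaches from about 0.35 to 0.725 m from the base axis. Payload 6 kg.
Tool frame: the origin (TCP) lies midway between the tips of the shut fingers; the grasp point (between the pads) lies 19 mm behind it (arm.pinch_z is the distance from the TCP to the grasp point, in m); z points along the fingers, y is the line along which they close (so a half turn about z gives the same grasp; the last joint's range is limited). The gripper opens to 85 mm and grips with 20 to 120 N. Pads are 22 mm wide; open, the fingers measure 114 mm over their backs; the gripper's body (76 mm by 85 mm) begins 54 mm behind the grasp point. The pads swing forward as they close: fully open they stand 13 mm farther back than shut.
Start: joints at [-0.836, 0.04, 0.085, 0, -1.615, -0.334], TCP at [0.234, -0.552, 0.231] pointing down, gripper open.
Joint ranges: [-2.56, 2.56], [-1.29, 2.01], [-1.08, 1.49], [-3.29, 1.98], [-2.81, -0.18], [-2.99, 2.99]. Speed limits (rad/s): [2.57, 2.57, 3.01, 3.14, 3.14, 3.14].

## Interface

Orientations are given as a rotation vector (axis times angle).
In Python, from rig import arm gives the robot as it stands.
- The arm moves only by the tool jog_arm, never from a script. Its argument "motion" is text: rows parted by semicolons, each of 7 numbers parted by spaces: the shift along the world's x, y, z in cm, then the turn, a rotation vector about the world's x, y, z in rad, then the opening in per cent of the stroke, from 0 (shut) to 100 (fully open). In form: tx ty tz rx ry rz jaw; .... A call has 1 to 8 rows; each row is the pose to reach, as a shift and turn from the pose commanded when the call began; what a row does not reach only later rows make up. A row lasts 1/12 s, in which the tool goes at most 41.7 mm and 7.16 degrees, less where a joint would pass 70% of its speed; a pose out of reach is approached as far as the arm can. A call with a gripper value outside its range is refused whole. The fingers move at their own pace and stop on an object; "grip_force" is the grip in N (left out, the last holds). Time passes only in rows, so rows that repeat a pose let the fingers close. It gives the time, the measured TCP pose, the force, the opening and the grip force at its end, in the units of the state.
- arm.state(): the state, without advancing time (a new reading comes with each control period).
- arm.grab_frame(name): name is "side" or "top"; returns a dict with "frame" (400x640x3 uint8, blue, green, red), "intrinsics" (3x3 intrinsics, pixels), "T" (4x4, takes a point from camera to world coordinates). Camera axes: x right, y down, z forward; pixel columns grow to the right and rows downward; lengths in m; the calibration is good to about 2 mm. A picture is of the moment at which its call begins. There is no depth.
- arm.hand_in(): hands the job in; it is judged then, once.
The state is a dict: "time": time; "joint_positions": joint angles; "qd": joint speeds; "joint_efforts": joint torques, N m; "tcp_pos": TCP position; "ee_rot": TCP orientation; "ft_force": force on the tool from outside, world axes, zero at the start; "torque": the same for the moment, N m; "opening": finger opening in m; "finger_force": force on a finger pad.
Only numpy, scipy, OpenCV 4.12 (cv2) and the standard library are available. Lean on these libraries where they do the work, as an engineer would, in place of code of your own. Each camera call takes 0.05 s, during which the arm holds its last target. There are 200 camera calls.

## Task

The return spring of the vegetable stick cutter has come off. Take the spring puller by its wooden handle, put its pin down into the eye of the spring's end, draw the spring out and hang its hook on the anchor stud, then unhook the puller and lay it back down on the worktop, clear of the cutter. Do not touch the cutter or the spring with the fingers, do not pull harder than 20 N or force the hook against the stud, never let the spring fly back, and leave the vegetables alone.

Things in the scene. Friction and masses are not known exactly. Their poses are not given: they have to be found in the camera images.
- puller: Spring puller, loose, about 0.16 kg, lying on the worktop: wooden handle 102 long, 26 wide, 34 high (a slightly thicker collar at each end, 74 mm of straight grip between) and a 5 mm steel rod from its front that turns straight down at the far end into a 5 mm pin. Origin under the handle's centre. Axes: x along the rod to the pin, y across the handle, z up as found.
- puller_grip (a point): Centre of the puller's handle, half-way up, 18 mm above the worktop as found; axes of the puller. Take it across its 26 mm width. The rod runs 12 mm above this point and leaves the handle 50 mm ahead of it.
- puller_pin (a point): Lower end of the puller's pin: 165 mm ahead (x) of the handle's centre and 16 mm below it. The pin reaches 28 mm down from the rod's middle. In use it goes down through the eye until its end is 6 to 10 mm below the eye's centre; the rod then lies over the hook and clear above the stud.
- hook: Free end of the return spring. Origin: on the spring's axis where the coil ends. Axes: x along the spring towards the hook (the way to pull), y towards the cutter's bed, z up. A plug, an eye and an open hook of 4 mm round wire, all level. The hook's back runs at y = -7 mm, bends round at x = 57, its tip ends at x = 52, y = +7; the mouth opens to +y between eye (x = 36) and tip.
- hook_eye (a point): Centre of the wire eye for the puller's pin, 24 mm along x from the hook's origin, 52 mm above the worktop; opening 16 mm (x) by 11.5 mm (y). Axes of hook. The spring stays level at this height: it only swings about its pivot and stretches. At the start it is slack and swung 8 to 18 degrees towards the robot's side.
- hook_seat (a point): Point in the hook's bend where the middle of the stud's neck lies once hung, 51 mm along x from the hook's origin; axes of hook. The bend is 10 mm wide inside, the neck 8. Hung, the spring is stretched 4 mm (9 N). To bring the tip past the stud it must be drawn 4 to 5 mm further (16 to 17 N); it starts at 3 N and gains 1.6 N per mm. Above 20 N the coil is ruined.
- stud_neck (a point): Middle of the neck of the upright anchor stud, 52 mm above the worktop: neck 8 mm thick, 12 high; above it a 13 mm head whose top is 12 mm above this point. Axes of the cutter: the hung spring pulls along +y, x is away from the robot. The hook goes on from the -x side: its mouth takes the neck in as it swings to +x, then it is let back to +y.
- spring_pivot (a point): Pin on the carriage's side arm about which the spring's other end swings, on the spring's axis; 72 mm from the hook's origin when slack. Axes of hook. It moves with the carriage.
- carriage (a joint): Travel of the pusher carriage on its guide rods in m: 0 at its rear stop, growing towards the blades. It starts 15 to 50 mm forward and slides at about 1.5 N: drawing the spring first brings the carriage back to the stop, and only then does the spring stretch. The hung spring keeps it there.
- stud: The anchor stud, on an ear at the cutter's rear corner facing the robot; origin at the centre of its foot, 16 mm below stud_neck; axes of the cutter.
- cutter: Vegetable stick cutter, cast aluminium, fixed, with its carriage and spring: 104 wide, 300 long, up to 129 mm high. Origin under its centre at the worktop; y towards its blade frame (left), x away from the robot, z up. The spring runs along its side facing the robot, 78 mm from the middle line. Beyond the stud, towards -y, the worktop is free.
- onion_c (a point): Centre of the onion, 84 x 81 x 82 mm, standing on the far side of the cutter's rear end.
- tomato_c (a point): Centre of the tomato, 65 x 65 x 66 mm, on the robot's side of the cutter near its blade end.

How it is judged:
On the way, in this order (a step that is already met when the one before it is completed fails the run):
1. the puller's pin, in the eye, draws the spring with at least 6 N (contact force between puller and hook above 6 N and horizontal distance between puller_pin and hook_eye below 0.012 m), for 0.2 s.
2. the hook hangs on the stud's neck and the stud has taken the load from the puller (horizontal distance between hook_seat and stud_neck below 0.003 m and contact force between hook and stud above 6 N and contact force between puller and hook below 2 N), for 0.2 s.
At the end, for the whole second after the job is handed in: The hook hangs on the stud's neck (neck within 3 mm of the hook's seat) and pulls on it with more than 6 N, the carriage stands at its rear stop (within 4 mm), and the puller lies still on the worktop, free of the cutter (horizontal distance between hook_seat and stud_neck below 0.003 m and contact force between hook and stud above 6 N and value of joint carriage below 0.004 m and height (world z) of each of puller_grip, puller_pin below 0.03 m and contact force between puller and cutter below 0.05 N and linear speed of puller below 0.02 m/s); the robot touches nothing.
It fails at once if the spring is pulled harder than 21 N with the puller (contact force between puller and hook above 21 N).
It fails at once if the hook is forced against the stud with more than 18 N (contact force between hook and stud above 18 N).
It fails at once if the spring flies back (its end moves faster than 0.4 m/s) (linear speed of hook above 0.4 m/s).
It fails at once if the fingers press on the cutter or its spring (contact force between the fingers and cutter above 1.5 N).
It fails at once if the onion or the tomato is pushed away (distance of any of onion_c, tomato_c from where it was at the start of the episode above 0.02 m).
It also fails if it takes over 72 s, if anything falls off the work surface, if the arm or the gripper's body presses on something with over 40 N, if the wrist force passes 120 N, or if a joint passes its speed limit or range.

## Working session

There is one attempt and no reset: what is moved stays moved. The work goes in short steps, Python scripts to look and compute and a tool call to move; the robot and the scene stay as the last step left them, time stands still between calls to the robot, and variables do not carry over. Pictures are saved under pics/ and viewed, at most 10 in all, crops included, and the job is handed in when it is done.

Besides the shell and the picture viewer there is one more tool, called after "Request:" by a JSON object that holds its "op" and its "data", one argument or row to a line. jog_arm: Moves the arm, as the interface text tells. Its arguments: {"type":"object","properties":{"motion":{"type":"string"},"grip_force":{"type":"number"}},"required":["motion"]}

```bash
mkdir -p pics
cat > h.py <<'E'
import numpy as np, cv2
from rig import arm
def cam(n,save=None):
    f=arm.grab_frame(n)
    if save: cv2.imwrite('pics/'+save,f['frame'])
    return f
def ray(f,u,v):
    K=np.array(f['intrinsics']);T=np.array(f['T'])
    d=T[:3,:3]@np.linalg.solve(K,[u,v,1.]);return T[:3,3],d
def onz(f,u,v,z):
    o,d=ray(f,u,v);return o+d*(z-o[2])/d[2]
def proj(f,p):
    T=np.array(f['T']);q=T[:3,:3].T@(np.array(p)-T[:3,3]);q=np.array(f['intrinsics'])@q;return q[:2]/q[2]
def tri(f1,p1,f2,p2):
    o1,d1=ray(f1,*p1);o2,d2=ray(f2,*p2)
    s=np.linalg.lstsq(np.c_[d1,-d2],o2-o1,rcond=None)[0]
    a=o1+s[0]*d1;b=o2+s[1]*d2;return (a+b)/2,np.linalg.norm(a-b)
E
python3 - <<'E'
from h import *
for n in('top','side'):
    f=cam(n,n+'0.png');print(n,np.round(f['T'],3).tolist(),np.round(f['intrinsics'],1).tolist())
print(arm.state())
E
```

```text
top [[0.005, -0.997, 0.082, 0.492], [-1.0, -0.007, -0.02, 0.039], [0.021, -0.082, -0.996, 1.117], [0.0, 0.0, 0.0, 1.0]] [[456.8, 0.0, 318.3], [0.0, 456.8, 201.8], [0.0, 0.0, 1.0]]
side [[0.979, -0.087, 0.182, 0.422], [-0.201, -0.346, 0.916, -0.848], [-0.016, -0.934, -0.356, 0.424], [0.0, 0.0, 0.0, 1.0]] [[413.3, 0.0, 317.4], [0.0, 413.3, 193.4], [0.0, 0.0, 1.0]]
{'time': 0.1, 'joint_positions': array([-8.36286494e-01,  4.07688292e-02,  8.39392626e-02, -4.33030693e-04,
       -1.61549235e+00, -3.33700135e-01]), 'qd': array([ 3.14888358e-05, -9.59223849e-04,  2.14809604e-03,  5.56613192e-05,
        3.44527367e-04,  2.30033846e-03]), 'joint_efforts': array([-4.97892470e-03, -3.69341755e+01,  3.48286986e+01,  6.95185035e+00,
       -4.52407941e-03, -1.54425004e-05]), 'tcp_pos': array([ 0.23406573, -0.55215022,  0.23037992]), 'ee_rot': array([ 6.25333187e-01, -3.07831399e+00, -2.40826026e-03]), 'ft_force': array([ 0.35681501, -0.13996864, -0.01657079]), 'torque': array([ 0.01492607, -0.02915871,  0.01715659]), 'finger_force': 0.0, 'opening': 0.08490469935235515}
```

View pics/top0.png

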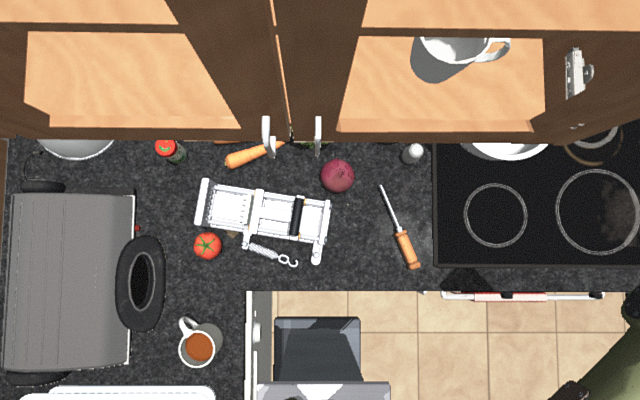

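View pics/side0.png

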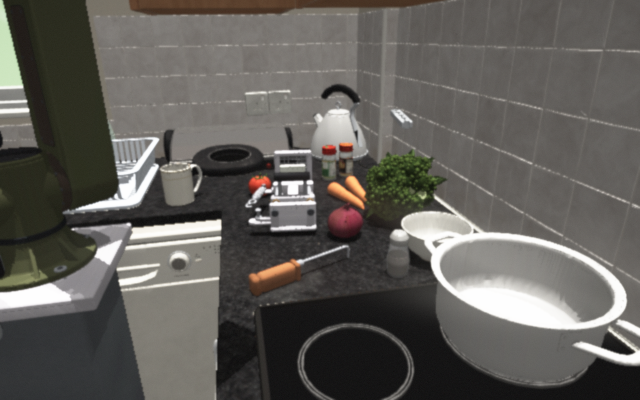

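The top view shows the puller handle at about (406,249) with its pin end near (381,186), the stud near (317,258), and the spring and hook from (250,246) to (296,263). The side view shows the puller at (275,277), with its pin at (348,250). I'll enlarge both views.

Run:
```python
from h import *
a=cv2.imread('pics/top0.png')[225:275,235:335];b=cv2.imread('pics/side0.png')[170:245,240:330]
a=cv2.resize(a,None,fx=8,fy=8,interpolation=cv2.INTER_CUBIC)
cv2.imwrite('pics/a.png',a)
cv2.imwrite('pics/b.png',cv2.resize(b,None,fx=7,fy=7,interpolation=cv2.INTER_CUBIC))
f=cam('top');im=f['frame'];g=cam('side')
for F,n,box in((f,'top',(370,180,425,275)),(g,'side',(240,240,360,300))):
    im=F['frame'];x0,y0,x1,y1=box
    hsv=cv2.cvtColor(im,cv2.COLOR_BGR2HSV)
    m=((hsv[...,0]>4)&(hsv[...,0]<20)&(hsv[...,1]>110)&(hsv[...,2]>90)).astype(np.uint8)
    k=np.zeros_like(m);k[y0:y1,x0:x1]=1;m*=k
    c=max(cv2.findContours(m,0,2)[0],key=cv2.contourArea)
    r=cv2.minAreaRect(c);print(n,'handle',r)
    w=((im.min(2)>110)&(hsv[...,1]<60)).astype(np.uint8)*k
    ys,xs=np.nonzero(w);i=ys.argmin();print('rod',xs[i],ys[i],len(xs),xs.max(),ys[xs.argmax()])
    if n=='top':
        P=onz(F,*r[0],.034);print('handle centre',P,'box',[np.round(onz(F,*q,.02),3).tolist() for q in cv2.boxPoints(r)],'rodtip',onz(F,xs[i],ys[i],.03))
    else: print(onz(F,*r[0],.018))
    if n=='side': print('pin top', proj(F,onz(f,381,186,.03)))
for n,u,v in(('onion',337,176),('tomato',207,246)):print(n,onz(f,u,v,.04))
for u,v in((197,228),(208,180),(322,247),(330,200)):print(onz(f,u,v,.1))
```

```text
top handle ((407.6525573730469, 249.8595733642578), (40.198734283447266, 11.6885986328125), 67.01129150390625)
rod 380 184 205 424 207
handle centre [ 0.46815232 -0.19551519  0.034     ] box [[0.507, -0.167, 0.02], [0.518, -0.193, 0.02], [0.429, -0.23, 0.02], [0.418, -0.204, 0.02]] rodtip [ 0.62520241 -0.13138872  0.03      ]
side handle ((274.2962646484375, 272.3463439941406), (14.157875061035156, 51.48746871948242), 70.70995330810547)
rod 342 245 188 348 246
[ 0.47098334 -0.18365437  0.018     ]
pin top [345.5763321  245.19806058]
onion [ 0.64236215 -0.02730734  0.04      ]
tomato [0.47509073 0.27644057 0.04      ]
[0.51554291 0.28619923 0.1       ]
[0.62267852 0.2646306  0.1       ]
[0.47501538 0.00938671 0.1       ]
[ 0.57972801 -0.00805357  0.1       ]
```

View pics/a.png

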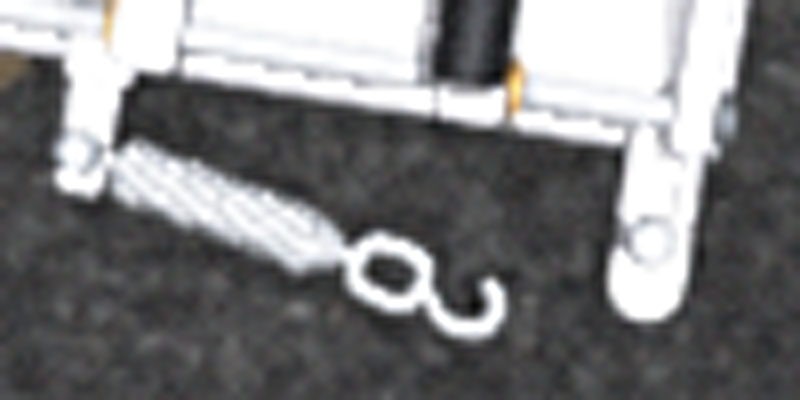

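View pics/b.png

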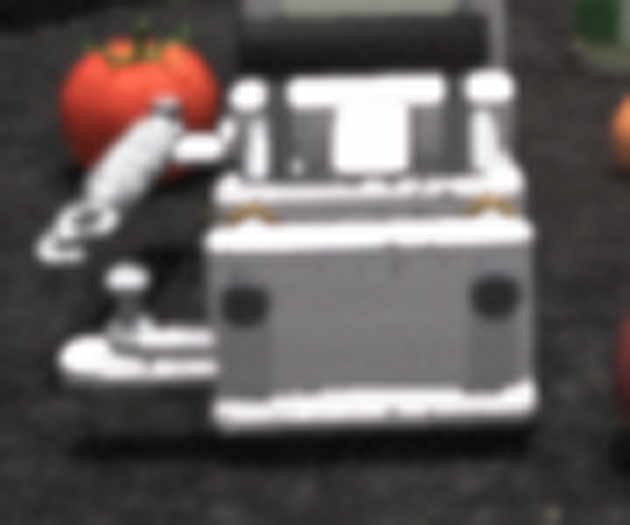

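The enlarged top crop shows the pivot at crop (78,155), the eye centre at (390,273), the hook bend at about (500,300) and the stud head at (650,240). The side crop confirms the spring sits level, with the stud head at (127,275).

```bash
cat >> h.py <<'E'
from scipy.spatial.transform import Rotation as R
def tool():
    s=arm.state();M=R.from_rotvec(s['ee_rot']).as_matrix()
    return s,M
E
python3 - <<'E'
from h import *
f=cam('top');g=cam('side')
c=lambda x,y:(235+(x+.5)/8-.5,225+(y+.5)/8-.5)
d=lambda x,y:(240+(x+.5)/7-.5,170+(y+.5)/7-.5)
for n,p,z in(('pivot',(78,155),.06),('eye',(390,273),.052),('stud',(650,240),.064),('coilend',(340,253),.052),('bend',(505,298),.052)):
    print(n,np.round(onz(f,*c(*p),z),4))
print('eye tri',tri(f,c(390,273),g,d(88,220)),'side onz',onz(g,*d(88,220),.052))
print('stud tri',tri(f,c(650,240),g,d(127,272)),'side',onz(g,*d(127,272),.064))
s,M=tool();print(M.round(3),s['joint_positions'].round(3),arm.pinch_z)
E
```

```text
pivot [0.4805 0.1868 0.06  ]
eye [0.4469 0.0974 0.052 ]
stud [0.4571 0.0225 0.064 ]
coilend [0.4526 0.1119 0.052 ]
bend [0.4399 0.0641 0.052 ]
eye tri (array([0.44781651, 0.09735415, 0.05207602]), np.float64(0.0018194088701207736)) side onz [0.4487269  0.09740336 0.052     ]
stud tri (array([0.45739254, 0.02241975, 0.06240671]), np.float64(0.0006711283427072629)) side [0.45757092 0.01854466 0.064     ]
[[-0.921 -0.39  -0.   ]
 [-0.39   0.921  0.001]
 [ 0.     0.001 -1.   ]] [-0.836  0.04   0.084 -0.    -1.615 -0.334] 0.0187
```

Request:
{"op": "jog_arm", "data": {
  "motion": "2.2 3.3 0 0 0 0 100; 4.4 6.6 0 0 0 0 100; 6.6 9.9 0 0 0 0 100; 8.8 13.2 0 0 0 0 100; 11 16.5 -1 0 0 0 100; 13.2 19.8 -2 0 0 0 100; 15.4 23.1 -4 0 0 0 100; 17.6 26.4 -6 0 0 0 100"
}}

```text
time: 0.97
tcp_pos: [0.4084, -0.2908, 0.1739]
ee_rot: [-0.625, 3.077, -0.001]
ft_force: [1.3, -0.2, -0.4]
opening: 0.0853
finger_force: 0.0
```

Request:
{"op": "jog_arm", "data": {
  "motion": "2 3 -1 0 0 0 100; 4 6 -2 0 0 0 100; 5.9 9.1 -4 0 0 0 100; 5.9 9.1 -6 0 0 0 100; 5.9 9.1 -6 0 0 0 100; 5.9 9.1 -6 0 0 0 100"
}}

```text
time: 1.47
tcp_pos: [0.4658, -0.2015, 0.1133]
ee_rot: [0.626, -3.076, -0.0]
ft_force: [-0.3, -0.5, -0.1]
opening: 0.0856
finger_force: 0.0
```

Request:
{"op": "jog_arm", "data": {
  "motion": "0 0 -3 0 0 0 100; 0 0 -6 0 0 0 100; 0 0 -8.5 0 0 0 100; 0 0 -10 0 0 0 100; 0 0 -10.5 0 0 0 100; 0 0 -10.5 0 0 0 100"
}}

```text
time: 1.97
tcp_pos: [0.466, -0.2026, 0.0091]
ee_rot: [0.623, -3.079, 0.0]
ft_force: [-1.3, -0.8, 0.1]
opening: 0.0851
finger_force: 0.0
```

Request:
{"op": "jog_arm", "data": {
  "motion": "0 0 0 0 0 0 20; 0 0 0 0 0 0 20; 0 0 0 0 0 0 20; 0 0 0 0 0 0 20; 0 0 0 0 0 0 20; 0 0 0 0 0 0 20; 0 0 0 0 0 0 20; 0 0 0 0 0 0 20",
  "grip_force": 100
}}

```text
time: 2.63
tcp_pos: [0.467, -0.2017, 0.0098]
ee_rot: [-0.626, 3.077, -0.001]
ft_force: [-1.3, 0.8, 6.4]
opening: 0.0244
finger_force: 100.0
```

Request:
{"op": "jog_arm", "data": {
  "motion": "0 0 1 0 0 0 20; 0 0 3 0 0 0 20; -1.5 0 6 0 0 0 20; -3 1 9 0 0 0.1 20; -4 2 9 0 0 0.22 20; -4.3 2.2 9 0 0 0.34 20; -4.3 2.2 9 0 0 0.46 20; -4.3 2.2 9 0 0 0.58 20"
}}

```text
time: 3.3
tcp_pos: [0.4229, -0.1791, 0.099]
ee_rot: [-1.488, 2.766, 0.001]
ft_force: [-0.8, 0.3, -1.6]
opening: 0.0246
finger_force: 99.1
```

Request:
{"op": "jog_arm", "data": {
  "motion": "0 0 0 0 0 0.12 20; 0 0 0 0 0 0.24 20; 0 0 0 0 0 0.36 20; 0 0 0 0 0 0.46 20; 0 0 0 0 0 0.46 20; 0 0 0 0 0 0.46 20; 0 0 0 0 0 0.46 20"
}}

```text
time: 3.88
tcp_pos: [0.4232, -0.1794, 0.0987]
ee_rot: [2.069, -2.364, -0.001]
ft_force: [0.2, -0.5, -1.8]
opening: 0.0244
finger_force: 99.1
```

Run:
```python
from h import *
f=cam('top');g=cam('side');s,M=tool();print(s['tcp_pos'],M[:2,:2],s['joint_positions'].round(2),s['ft_force'])
a=cv2.resize(f['frame'][190:290,235:435],(800,400),interpolation=cv2.INTER_CUBIC)
b=cv2.resize(g['frame'][180:280,170:370],(400,200),interpolation=cv2.INTER_CUBIC)
o=np.zeros((600,800,3),np.uint8);o[:400]=a;o[400:,:400]=b
cv2.imwrite('pics/c.png',o)
```

```text
[ 0.42326019 -0.17949257  0.09870671] [[-0.13152815 -0.99131238]
 [-0.99131244  0.13152813]] [ 0.04 -0.33 -0.49 -0.   -1.41 -0.17] [ 0.27127447  0.24437291 -0.54722709]
```

View pics/c.png

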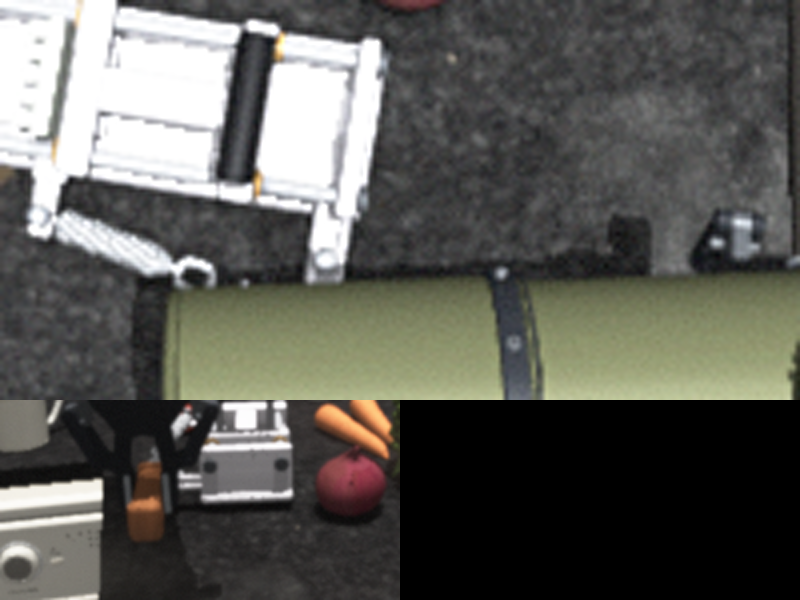

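The top crop shows the eye still at crop (195,270), but the elbow covers the rod, and in the side view the hand hides it. I'll turn the puller partly back so both cameras can see the pin and I can calibrate its offset.

Request:
{"op": "jog_arm", "data": {
  "motion": "0 0 0 0 0 -0.12 20; 0 0 0 0 0 -0.24 20; 0 0 0 0 0 -0.36 20; 0 0 0 0 0 -0.48 20; 0 0 0 0 0 -0.6 20; 0 0 0 0 0 -0.7 20; 0 0 0 0 0 -0.7 20; 0 0 0 0 0 -0.7 20"
}}

```text
time: 4.65
tcp_pos: [0.4233, -0.1795, 0.0987]
ee_rot: [1.14, -2.927, -0.0]
ft_force: [-0.0, 0.2, -2.3]
opening: 0.0246
finger_force: 99.1
```

Run:
```python
from h import *
f=cam('top','t2.png');g=cam('side','s2.png');s,M=tool();print(s['tcp_pos'],M[:2,:2])
h=np.array([-M[0,0]*0+M[1,1],-M[0,1],0]);print('heading',h,np.degrees(np.arctan2(h[1],h[0])))
pin=s['tcp_pos']+h*.167+np.array([0,0,.019-.006-.016]);q=pin+np.array([0,0,.028])
o=np.zeros((600,800,3),np.uint8)
for i,F in enumerate((f,g)):
    u=proj(F,q).round().astype(int);print(proj(F,q),proj(F,pin));c=F['frame'][u[1]-25:u[1]+35,u[0]-40:u[0]+40]
    print('origin',u[0]-40,u[1]-25);o[i*300:i*300+300,:400]=cv2.resize(c,(400,300),interpolation=cv2.INTER_CUBIC)
cv2.imwrite('pics/d.png',o[:, :400])
```

```text
[ 0.42331923 -0.1795026   0.09871637] [[-0.73640172 -0.6765445 ]
 [-0.67654453  0.73640172]]
heading [0.73640172 0.6765445  0.        ] 42.574205713184995
[357.23657536 214.51502585] [355.91902504 215.19293248]
origin 317 190
[302.23623887 193.25404507] [302.63490184 205.89649291]
origin 262 168
```

View pics/d.png

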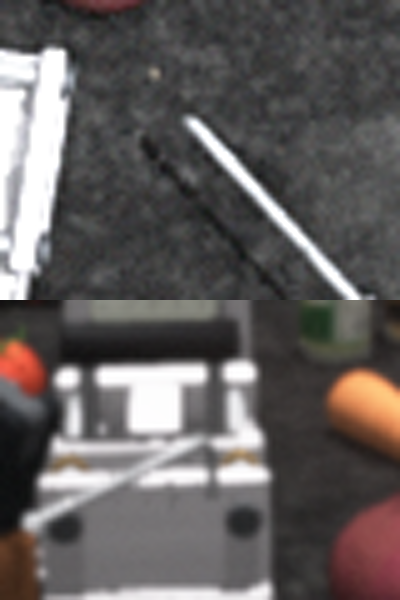

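The top view shows the rod end at crop (193,124). The side view shows the rod end at (207,140) and the pin's lower end at (212,192).

Run:
```python
from h import *
f=cam('top');g=cam('side');s,M=tool();t=s['tcp_pos']
h=np.array([M[1,1],-M[0,1],0]);l=np.array([-h[1],h[0],0])
for pt,ps in (((355.2,214.4),(303.0,195.0)),((355.2,214.4),(302.8,195.6))):
    P,e=tri(f,pt,g,ps);d=P-t;print(P.round(4),e.round(4),'along',h@d,'lat',l@d,'z',d[2])
P=onz(f,355.2,214.4,.1237)-t;print('top only',h@P,l@P)
# rod centre line in top image near the end, by mask
im=f['frame'];m=(im.min(2)>130).astype(np.uint8);k=np.zeros_like(m);k[210:250,350:390]=1
ys,xs=np.nonzero(m*k);X=np.array([onz(f,x,y,.1237) for x,y in zip(xs,ys)])-t
a=X@h;b=X@l;print('rod fit lat at .165, slope',np.polyfit(a-.165,b,1),a.max(),a.min())
```

```text
[ 0.5476 -0.0627  0.1183] 0.0015 along 0.17049165807847955 lat 0.002086836686990411 z 0.01953445268252091
[ 0.5474 -0.0628  0.117 ] 0.001 along 0.17028599929759433 lat 0.0021556223090102135 z 0.01829110518689331
top only 0.17014882481405857 0.0032955889248670192
rod fit lat at .165, slope [0.00634602 0.0029988 ] 0.17416034022379617 0.06690526945918729
```

Run:
```python
from h import *
f=cam('top');s,M=tool();t=s['tcp_pos']
h=np.array([M[1,1],-M[0,1],0]);l=np.array([-h[1],h[0],0])
im=f['frame'].min(2).astype(float)
for v in range(211,240,3):
    r=im[v,345:392];w=np.clip(r-90,0,None);w[r<100]=0;u=345+(w*np.arange(len(r))).sum()/max(w.sum(),1)
    P=onz(f,u,v,.1189)-t;print(v,round(u,1),r[max(0,int(u)-348):int(u)-341].astype(int),(h@P).round(4),(l@P).round(4))
# eye: enclosed dark region in start image
a=cv2.imread('pics/top0.png').min(2)
print(a[252:268,276:300])
```

```text
211 345.0 [71 77 72 75] 0.1905 0.0144
214 355.3 [ 66  95 172 253 230 123  55] 0.1705 0.0021
217 358.0 [ 69 120 217 255 248 116  54] 0.1616 0.002
220 360.7 [ 54  73 151 250 255 217  97] 0.1529 0.0022
223 363.4 [ 51 103 205 255 255 195  77] 0.144 0.0022
226 366.2 [ 60 109 211 255 255 138  57] 0.1351 0.0021
229 369.0 [ 53 109 201 252 211 108  48] 0.1262 0.002
232 371.7 [ 42  65 146 241 255 211  92] 0.1174 0.0021
235 374.5 [ 57  95 183 255 255 172  80] 0.1085 0.002
238 377.2 [ 71 105 194 255 243 136  72] 0.0997 0.002
[[ 97  62  54  56  49  53  50  56  52  57  62  55  47  50  50  64  78  90
   81  84  79  72  59  66]
 [175  85  56  47  41  63  79  62  51  57  56  56  52  54  57  64  77  81
   79  73  73  69  58  61]
 [218 167  67  47 107 167 221 170 114  94  65  54  52  57  63  77  78  70
   72  78  86  74  69  61]
 [233 208 109 150 255 255 255 255 255 251 164  91  67  58  56  69  64  66
   74  82  91  74  70  70]
 [235 244 245 239 255 198 181 211 222 250 255 241 104  50  46  64  76  73
   82  75  86  80  71  74]
 [202 191 237 255 221  89  61  75  90 148 233 255 240  81  46  61  79  84
  
[... 335 characters left out ...]
52 101 202 249 255 251 153 103 121 215 255 255 135  60  67  63  51
   50 160 255 234  83  61]
 [ 60  59  58  85 152 220 248 255 255 255 255 231 238 240  81  56  70  49
   27  96 224 255 104  63]
 [ 73  78  60  50  57  86 145 214 227 224 203 108 186 255 143  60  50  38
   15  85 217 255 115  67]
 [ 88  83  63  62  56  45  55  73  88  87  84  60 125 247 253 172 107  83
   82 163 255 239 100  74]
 [ 76  71  72  70  69  48  41  43  43  49  59  57  71 150 245 255 255 255
  244 255 255 143  78  82]
 [ 68  69  74  75  69  63  52  41  50  55  59  64  64  75 138 214 231 236
  230 231 179  77  69  81]
 [ 61  69  78  71  68  73  63  54  49  49  62  69  71  52  50  75  95 123
  132 104  74  50  60  81]]
```

Request:
{"op": "jog_arm", "data": {
  "motion": "0 0 0 0 0 0.12 20; 0 0 0 0 0 0.24 20; 0 0 0 0 0 0.36 20; 0 2 0 0 0 0.48 20; 0 5 0 0 0 0.6 20; 0.1 8 0 0 0 0.69 20; 0.2 10 0 0 0 0.69 20; 0.3 10.9 0 0 0 0.69 20"
}}

```text
time: 5.57
tcp_pos: [0.4264, -0.0686, 0.0989]
ee_rot: [-2.064, 2.368, 0.0]
ft_force: [0.4, -0.7, -0.9]
opening: 0.0241
finger_force: 99.1
```

Request:
{"op": "jog_arm", "data": {
  "motion": "0 0 0 0 0 0 20; 0 0 0 0 0 0 20; 0 0 0 0 0 0 20; 0 0 0 0 0 0 20"
}}

```text
time: 5.9
tcp_pos: [0.4263, -0.0713, 0.0987]
ee_rot: [2.059, -2.372, -0.0]
ft_force: [0.4, 0.0, -1.7]
opening: 0.0244
finger_force: 99.1
```

```bash
cat >> h.py <<'E'
def pin():
    s,M=tool();h=np.array([M[1,1],-M[0,1],0]);l=np.array([-h[1],h[0],0])
    return s['tcp_pos']+.1695*h+.0021*l+np.array([0,0,-.0078]),s,np.degrees(np.arctan2(h[1],h[0]))
E
python3 - <<'E'
from h import *
p,s,a=pin();print(p.round(4),s['tcp_pos'].round(4),a,s['ft_force'].round(2))
f=cam('top');g=cam('side')
e=[.447,.0974,.052];o=np.zeros((300,800,3),np.uint8)
for i,F in enumerate((f,g)):
    u=proj(F,e).round().astype(int);print('eye',u,'pin',proj(F,p),proj(F,p+[0,0,.028]))
    c=F['frame'][u[1]-30:u[1]+30,u[0]-40:u[0]+40];o[:,i*400:i*400+400]=cv2.resize(c,(400,300),interpolation=cv2.INTER_CUBIC)
cv2.imwrite('pics/e.png',o)
E
```

```text
[0.4481 0.0968 0.0909] [ 0.4263 -0.0713  0.0987] 81.91051496793662 [ 0.45  0.04 -1.74]
eye [283 259] pin [282.61349585 258.89761464] [281.87380926 259.44693858]
eye [251 201] pin [250.69787492 186.0452412 ] [249.82429299 174.9244949 ]
```

View pics/e.png

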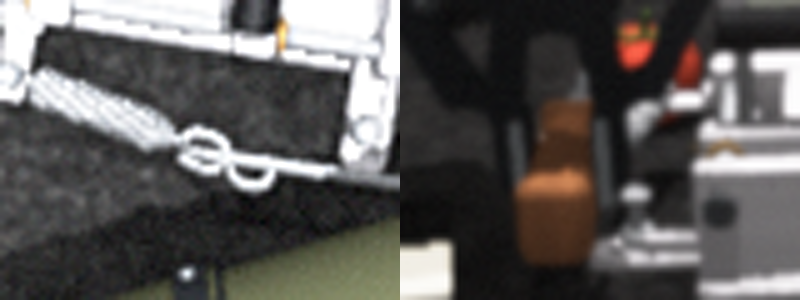

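The rod end sits inside the eye ring, with the ring centre at crop (203,150) and the rod end at about (193,150). I'll lower it now.

Request:
{"op": "jog_arm", "data": {
  "motion": "0 0.05 -1 0 0 0 20; 0 0.05 -2 0 0 0 20; 0 0.05 -2.8 0 0 0 20; 0 0.05 -3.4 0 0 0 20; 0 0.05 -3.4 0 0 0 20"
}}

```text
time: 6.42
tcp_pos: [0.4252, -0.0702, 0.0625]
ee_rot: [2.059, -2.369, -0.003]
ft_force: [0.2, -0.4, -0.7]
opening: 0.0243
finger_force: 99.1
```

Request:
{"op": "jog_arm", "data": {
  "motion": "0 0 -0.4 0 0 0 20; 0 0 -0.8 0 0 0 20; 0 0 -1.2 0 0 0 20; 0 0 -1.3 0 0 0 20; 0 0 -1.3 0 0 0 20; 0 0 -1.3 0 0 0 20"
}}

```text
time: 6.92
tcp_pos: [0.4265, -0.07, 0.0519]
ee_rot: [-2.061, 2.371, -0.0]
ft_force: [-1.5, 0.2, -1.5]
opening: 0.0242
finger_force: 99.1
```

Run:
```python
from h import *
p,s,a=pin();print(p.round(4),s['tcp_pos'].round(4),a,s['ft_force'].round(2),s['torque'].round(2))
f=cam('top')
u=[283,259];c=f['frame'][u[1]-30:u[1]+30,u[0]-40:u[0]+40];cv2.imwrite('pics/f.png',cv2.resize(c,(800,600),interpolation=cv2.INTER_CUBIC))
```

```text
[0.448  0.0981 0.0441] [ 0.4265 -0.07    0.0519] 81.98366071631207 [-1.5   0.17 -1.54] [ 0.   -0.01 -0.01]
```

View pics/f.png

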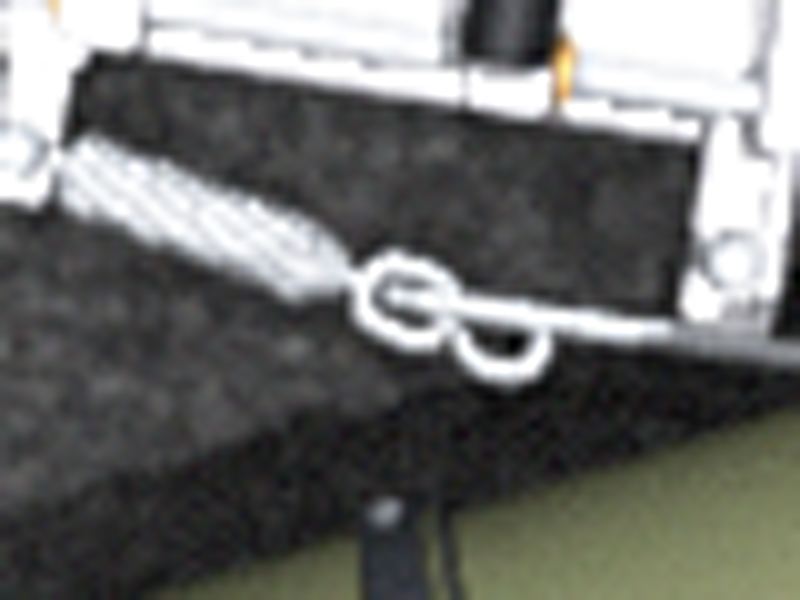

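The pin is visibly inside the eye, with the rod end at about (390,290) within the ring. Next I'll draw the carriage back.

Request:
{"op": "jog_arm", "data": {
  "motion": "0 -0.4 0 0 0 0 20; -0.05 -1 0 0 0 0 20; -0.1 -1.7 0 0 0 0 20; -0.15 -2.4 0 0 0 0 20; -0.2 -3 0 0 0 0 20; -0.25 -3.5 0 0 0 0 20; -0.28 -3.8 0 0 0 0 20; -0.28 -3.9 0 0 0 0 20",
  "grip_force": 120
}}

```text
time: 7.63
tcp_pos: [0.4234, -0.1097, 0.0517]
ee_rot: [2.059, -2.372, -0.0]
ft_force: [0.1, 0.3, -1.5]
opening: 0.0241
finger_force: 121.2
```

Request:
{"op": "jog_arm", "data": {
  "motion": "0 -0.3 0 0 0 0 20; 0 -0.6 0 0 0 0 20; -0.05 -0.8 0 0 0 0 20; -0.05 -0.9 0 0 0 0 20; -0.07 -1 0 0 0 0 20; -0.07 -1 0 0 0 0 20; -0.07 -1 0 0 0 0 20"
}}

```text
time: 8.22
tcp_pos: [0.4228, -0.1191, 0.0517]
ee_rot: [2.06, -2.371, 0.0]
ft_force: [0.5, 0.6, -1.0]
opening: 0.0236
finger_force: 121.2
```

```bash
cat >> h.py <<'E'
S=np.array([.4572,.0225]);cy=np.array([.14,.99]);cx=np.array([.99,-.14])
def rep(save=None):
    p,s,a=pin();q=p[:2]-S;print('pin s %.1f w %.1f z %.1f mm head %.1f'%(1e3*q@cy,1e3*q@cx,1e3*p[2],a),'tcp',s['tcp_pos'].round(4),'t',s['time'])
    F=[]
    for i in range(4):
        F.append(arm.state()['ft_force'])
        f=cam('top')
    F=np.mean(F,0);print('F cy %.1f cx %.1f z %.1f'%(F[:2]@cy,F[:2]@cx,F[2]),'T',s['torque'].round(2),'finger',s['finger_force'])
    if save:
        c=f['frame'][225:285,240:340];cv2.imwrite('pics/'+save,cv2.resize(c,(800,480),interpolation=cv2.INTER_CUBIC))
    return f
E
python3 -c "
from h import *
rep('g.png')"
```

```text
pin s 24.5 w -16.4 z 43.9 mm head 82.0 tcp [ 0.4228 -0.1191  0.0517] t 8.2167
F cy 0.8 cx 0.6 z -1.0 T [0.1  0.05 0.13] finger 121.19499206542969
```

View pics/g.png

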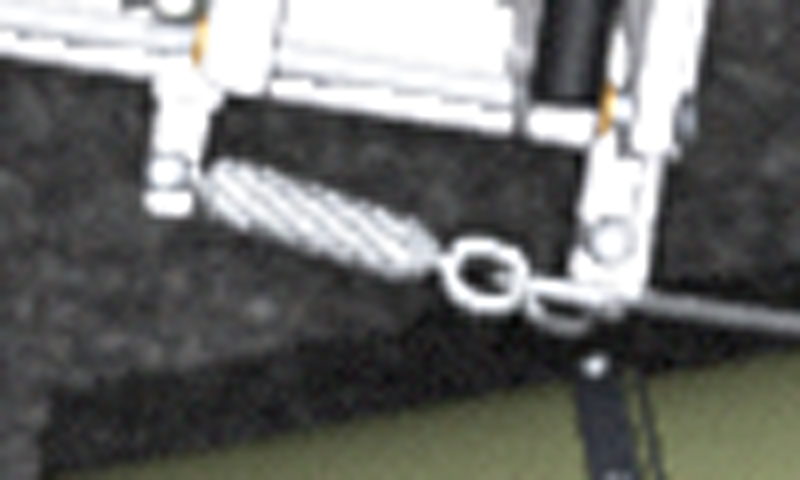

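The pin now bears on the hook-side rim of the eye. The eye centre is at crop (484,274), the pivot at (170,172) and the stud at (608,238). The carriage should be about at its stop, so I'll pull on in small steps and read the force each time.

Request:
{"op": "jog_arm", "data": {
  "motion": "-0.03 -0.1 0 0 0 0 20; -0.06 -0.2 0 0 0 0 20; -0.06 -0.2 0 0 0 0 20; -0.06 -0.2 0 0 0 0 20"
}}

```text
time: 8.75
tcp_pos: [0.4223, -0.1211, 0.0518]
ee_rot: [2.06, -2.371, -0.0]
ft_force: [-0.3, 0.5, -0.7]
opening: 0.0237
finger_force: 121.2
```

```bash
python3 -c "
from h import *
rep()"
```

```text
pin s 22.5 w -16.6 z 44.0 mm head 82.0 tcp [ 0.4223 -0.1211  0.0518] t 8.75
F cy 1.0 cx -0.1 z -1.2 T [ 0.24  0.   -0.07] finger 121.2124228477478
```

Request:
{"op": "jog_arm", "data": {
  "motion": "-0.03 -0.1 0 0 0 0 20; -0.06 -0.2 0 0 0 0 20; -0.06 -0.2 0 0 0 0 20; -0.06 -0.2 0 0 0 0 20"
}}

```text
time: 9.28
tcp_pos: [0.4219, -0.1226, 0.0518]
ee_rot: [-2.06, 2.371, 0.0]
ft_force: [1.0, 4.4, -2.0]
opening: 0.0245
finger_force: 121.2
```

```bash
python3 -c "
from h import *
rep()"
```

```text
pin s 20.8 w -16.8 z 44.0 mm head 82.0 tcp [ 0.4219 -0.1226  0.0518] t 9.2833
F cy 4.3 cx 0.6 z -1.8 T [ 1.38 -0.44 -0.06] finger 121.20487689971924
```

Request:
{"op": "jog_arm", "data": {
  "motion": "-0.03 -0.1 0 0 0 0 20; -0.06 -0.2 0 0 0 0 20; -0.09 -0.3 0 0 0 0 20; -0.12 -0.38 0 0 0 0 20; -0.12 -0.38 0 0 0 0 20; -0.12 -0.38 0 0 0 0 20"
}}

```text
time: 9.98
tcp_pos: [0.421, -0.1258, 0.0516]
ee_rot: [-2.059, 2.369, 0.001]
ft_force: [1.9, 8.8, -2.4]
opening: 0.0242
finger_force: 121.1
```

```bash
python3 -c "
from h import *
rep()"
```

```text
pin s 17.6 w -17.3 z 43.8 mm head 82.0 tcp [ 0.421  -0.1258  0.0516] t 9.9833
F cy 8.8 cx 1.4 z -2.4 T [ 2.76 -0.91 -0.28] finger 121.14379405975342
```

Request:
{"op": "jog_arm", "data": {
  "motion": "-0.03 -0.1 0 0 0 0 20; -0.06 -0.2 0 0 0 0 20; -0.09 -0.3 0 0 0 0 20; -0.12 -0.4 0 0 0 0 20; -0.13 -0.44 0 0 0 0 20; -0.13 -0.44 0 0 0 0 20; -0.13 -0.44 0 0 0 0 20"
}}

```text
time: 10.77
tcp_pos: [0.4202, -0.1291, 0.0514]
ee_rot: [-2.058, 2.368, 0.003]
ft_force: [4.3, 13.2, -2.9]
opening: 0.0239
finger_force: 121.0
```

```bash
python3 -c "
from h import *
rep()"
```

```text
pin s 14.2 w -17.6 z 43.6 mm head 82.0 tcp [ 0.4202 -0.1291  0.0514] t 10.7667
F cy 14.0 cx 2.1 z -3.0 T [ 4.38 -1.34 -0.36] finger 121.0469913482666
```

Request:
{"op": "jog_arm", "data": {
  "motion": "-0.03 -0.1 0 0 0 0 20; -0.06 -0.19 0 0 0 0 20; -0.06 -0.19 0 0 0 0 20; -0.06 -0.19 0 0 0 0 20; -0.06 -0.19 0 0 0 0 20"
}}

```text
time: 11.38
tcp_pos: [0.4198, -0.1305, 0.0513]
ee_rot: [-2.057, 2.367, 0.003]
ft_force: [4.7, 14.7, -3.3]
opening: 0.0237
finger_force: 121.0
```

```bash
python3 -c "
from h import *
rep('i.png')"
```

```text
pin s 12.8 w -17.9 z 43.5 mm head 82.0 tcp [ 0.4198 -0.1305  0.0513] t 11.3833
F cy 15.3 cx 2.3 z -3.3 T [ 5.   -1.59 -0.39] finger 121.02110624313354
```

Request:
{"op": "jog_arm", "data": {
  "motion": "-0.02 -0.07 0 0 0 0 20; -0.04 -0.13 0 0 0 0 20; -0.04 -0.13 0 0 0 0 20; 0.1 -0.17 0 0 0 0 20; 0.3 -0.22 0 0 0 0 20; 0.45 -0.26 0 0 0 0 20; 0.45 -0.26 0 0 0 0 20; 0.45 -0.26 0 0 0 0 20"
}}

```text
time: 12.25
tcp_pos: [0.4243, -0.1328, 0.0512]
ee_rot: [-2.058, 2.366, 0.004]
ft_force: [4.2, 17.7, -3.7]
opening: 0.024
finger_force: 121.0
```

```bash
python3 -c "
from h import *
rep()"
```

```text
pin s 11.2 w -13.1 z 43.4 mm head 82.0 tcp [ 0.4243 -0.1328  0.0512] t 12.25
F cy 17.7 cx 2.1 z -3.0 T [ 5.51 -1.48 -0.26] finger 121.01236581802368
```

Request:
{"op": "jog_arm", "data": {
  "motion": "0.15 -0.03 0 0 0 0 20; 0.3 -0.06 0 0 0 0 20; 0.45 -0.1 0 0 0 0 20; 0.49 -0.11 0 0 0 0 20; 0.49 -0.11 0 0 0 0 20"
}}

```text
time: 12.87
tcp_pos: [0.429, -0.1338, 0.051]
ee_rot: [-2.058, 2.366, 0.005]
ft_force: [2.6, 17.5, -2.8]
opening: 0.0237
finger_force: 121.0
```

```bash
python3 -c "
from h import *
rep()"
```

```text
pin s 10.8 w -8.4 z 43.2 mm head 82.0 tcp [ 0.429  -0.1338  0.051 ] t 12.8667
F cy 17.5 cx 1.0 z -2.8 T [ 5.65 -1.22 -0.23] finger 121.02941751480103
```

Request:
{"op": "jog_arm", "data": {
  "motion": "0.13 -0.03 0 0 0 0 20; 0.26 -0.05 0 0 0 0 20; 0.39 -0.08 0 0 0 0 20; 0.39 -0.08 0 0 0 0 20; 0.39 -0.08 0 0 0 0 20"
}}

```text
time: 13.48
tcp_pos: [0.4327, -0.1346, 0.051]
ee_rot: [-2.059, 2.366, 0.005]
ft_force: [3.0, 16.1, -2.9]
opening: 0.0239
finger_force: 121.0
```

```bash
python3 -c "
from h import *
rep()"
```

```text
pin s 10.6 w -4.6 z 43.2 mm head 82.0 tcp [ 0.4327 -0.1346  0.051 ] t 13.4833
F cy 17.3 cx 0.5 z -2.4 T [ 5.68 -1.09 -0.09] finger 121.03899478912354
```

Request:
{"op": "jog_arm", "data": {
  "motion": "0.1 -0.02 0 0 0 0 20; 0.2 -0.04 0 0 0 0 20; 0.3 -0.05 0 0 0 0 20; 0.3 -0.05 0 0 0 0 20; 0.3 -0.05 0 0 0 0 20"
}}

```text
time: 14.1
tcp_pos: [0.4356, -0.135, 0.0509]
ee_rot: [-2.059, 2.366, 0.005]
ft_force: [2.5, 19.0, -2.7]
opening: 0.0243
finger_force: 121.1
```

```bash
python3 -c "
from h import *
rep('j.png')"
```

```text
pin s 10.5 w -1.7 z 43.1 mm head 82.1 tcp [ 0.4356 -0.135   0.0509] t 14.1
F cy 18.3 cx 0.2 z -2.9 T [ 5.72 -0.85 -0.14] finger 121.05092525482178
```

View pics/j.png

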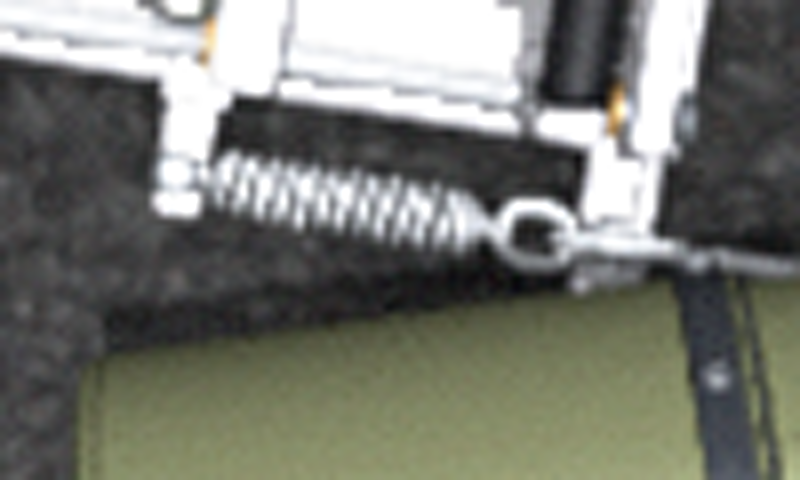

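The eye centre is at crop (535,235) and the spring line now runs almost through the stud at (608,238), about 2 mm short in swing. I'll swing a little further, then let it back.

Request:
{"op": "jog_arm", "data": {
  "motion": "0.1 0 0 0 0 0 20; 0.2 0 0 0 0 0 20; 0.2 0 0 0 0 0 20; 0.2 0 0 0 0 0 20"
}}

```text
time: 14.63
tcp_pos: [0.4375, -0.1351, 0.0509]
ee_rot: [-2.059, 2.367, 0.005]
ft_force: [2.3, 16.7, -2.4]
opening: 0.0244
finger_force: 121.1
```

```bash
python3 -c "
from h import *
rep()"
```

```text
pin s 10.7 w 0.2 z 43.1 mm head 82.1 tcp [ 0.4375 -0.1351  0.0509] t 14.6333
F cy 17.1 cx 0.2 z -2.0 T [ 5.65 -0.76  0.03] finger 121.06013059616089
```

Request:
{"op": "jog_arm", "data": {
  "motion": "0.01 0.1 0 0 0 0 20; 0.03 0.2 0 0 0 0 20; 0.04 0.3 0 0 0 0 20; 0.04 0.3 0 0 0 0 20; 0.04 0.3 0 0 0 0 20"
}}

```text
time: 15.25
tcp_pos: [0.4377, -0.1328, 0.0512]
ee_rot: [-2.06, 2.368, 0.004]
ft_force: [1.8, 13.0, -2.1]
opening: 0.024
finger_force: 121.1
```

```bash
python3 -c "
from h import *
rep()"
```

```text
pin s 13.0 w 0.1 z 43.4 mm head 82.0 tcp [ 0.4377 -0.1328  0.0512] t 15.25
F cy 13.5 cx 0.5 z -2.1 T [ 4.5  -0.6  -0.03] finger 121.10408306121826
```

Request:
{"op": "jog_arm", "data": {
  "motion": "0.01 0.1 0 0 0 0 20; 0.03 0.2 0 0 0 0 20; 0.04 0.3 0 0 0 0 20; 0.04 0.3 0 0 0 0 20; 0.04 0.3 0 0 0 0 20"
}}

```text
time: 15.87
tcp_pos: [0.4379, -0.1306, 0.0513]
ee_rot: [-2.06, 2.369, 0.003]
ft_force: [1.3, 9.6, -1.6]
opening: 0.0241
finger_force: 121.2
```

```bash
python3 -c "
from h import *
rep()"
```

```text
pin s 15.2 w -0.0 z 43.5 mm head 82.0 tcp [ 0.4379 -0.1306  0.0513] t 15.8667
F cy 10.4 cx 0.1 z -1.9 T [ 3.43 -0.53 -0.01] finger 121.15387201309204
```

Request:
{"op": "jog_arm", "data": {
  "motion": "0.01 0.1 0 0 0 0 20; 0.03 0.2 0 0 0 0 20; 0.03 0.2 0 0 0 0 20; 0.03 0.2 0 0 0 0 20"
}}

```text
time: 16.4
tcp_pos: [0.438, -0.1293, 0.0515]
ee_rot: [-2.061, 2.37, 0.002]
ft_force: [1.9, 6.3, -1.1]
opening: 0.0239
finger_force: 121.2
```

```bash
python3 -c "
from h import *
rep()"
```

```text
pin s 16.5 w -0.0 z 43.7 mm head 82.0 tcp [ 0.438  -0.1293  0.0515] t 16.4
F cy 7.2 cx -0.1 z -1.5 T [ 2.37 -0.33 -0.01] finger 121.22526168823242
```

Request:
{"op": "jog_arm", "data": {
  "motion": "0.01 0.1 0 0 0 0 20; 0.03 0.2 0 0 0 0 20; 0.03 0.2 0 0 0 0 20; 0.03 0.2 0 0 0 0 20"
}}

```text
time: 16.93
tcp_pos: [0.438, -0.1286, 0.0517]
ee_rot: [2.06, -2.371, 0.0]
ft_force: [-0.6, -0.0, -1.4]
opening: 0.024
finger_force: 121.2
```

```bash
python3 -c "
from h import *
rep()"
```

```text
pin s 17.2 w -0.0 z 43.9 mm head 82.0 tcp [ 0.438  -0.1286  0.0517] t 16.9333
F cy 0.1 cx -0.5 z -1.2 T [0.22 0.03 0.  ] finger 121.23826503753662
```

The force fell to zero within 0.7 mm, so the stud has taken the load. I'll centre the pin in the eye, then lift it out.

Request:
{"op": "jog_arm", "data": {
  "motion": "0.02 0.15 0 0 0 0 20; 0.04 0.3 0 0 0 0 20; 0.06 0.42 0 0 0 0 20; 0.06 0.42 0 0 0 0 20; 0.06 0.42 0 0 0 0 20; 0.06 0.42 0 0 0 0 20"
}}

```text
time: 17.63
tcp_pos: [0.4389, -0.1239, 0.0518]
ee_rot: [2.061, -2.371, 0.0]
ft_force: [0.1, 0.3, -2.1]
opening: 0.0241
finger_force: 121.3
```

```bash
python3 -c "
from h import *
rep()"
```

```text
pin s 22.0 w 0.2 z 44.0 mm head 82.0 tcp [ 0.4389 -0.1239  0.0518] t 17.6333
F cy 0.1 cx 0.3 z -1.8 T [-0.01 -0.04 -0.07] finger 121.2628698348999
```

Request:
{"op": "jog_arm", "data": {
  "motion": "0 0 0.5 0 0 0 20; 0 0 1 0 0 0 20; 0 0 1.6 0 0 0 20; 0 0 2.4 0 0 0 20; 0 0 3.5 0 0 0 20; 0 0 5.5 0 0 0 20; 0 0 7.5 0 0 0 20; 0 0 8 0 0 0 20"
}}

```text
time: 18.5
tcp_pos: [0.4405, -0.1243, 0.1365]
ee_rot: [-2.058, 2.368, -0.007]
ft_force: [1.2, -1.3, -0.7]
opening: 0.0238
finger_force: 121.3
```

```bash
python3 -c "
from h import *
f=rep()
cv2.imwrite('pics/k.png',f['frame'])
a=f['frame'].min(2)[244:266,258:322]
print(proj(f,[.4612,.0494,.052]),proj(f,[*(S+.127*cy),.06]))
# ring hole of eye: dark enclosed blobs near expected eye
m=(f['frame'].min(2)<140).astype(np.uint8)
n,l,st,c=cv2.connectedComponentsWithStats(m,connectivity=4)
for i in range(n):
    if 4<st[i,4]<60 and 285<c[i,0]<315 and 245<c[i,1]<268: print(st[i],c[i],onz(f,*c[i],.052))
"
```

```text
pin s 21.8 w 1.8 z 128.7 mm head 82.0 tcp [ 0.4405 -0.1243  0.1365] t 18.5
F cy -0.3 cx 0.3 z -0.9 T [-0.01 -0.11  0.  ] finger 121.26470804214478
[304.12174891 252.56432982] [261.11203824 246.4406183 ]
[301 251   7   5  22] [303.45454545 252.68181818] [0.46092237 0.05094349 0.052     ]
```

Request:
{"op": "jog_arm", "data": {
  "motion": "0 -2.5 0 0 0 0 20; 0 -5 0 0 0 -0.1 20; 0 -7.8 0 0 0 -0.22 20; 0.5 -7.8 0 0 0 -0.34 20; 1.2 -7.8 0 0 0 -0.46 20; 2 -7.8 0 0 0 -0.58 20; 2.6 -7.8 0 0 0 -0.7 20; 2.8 -7.8 0 0 0 -0.82 20"
}}

```text
time: 19.37
tcp_pos: [0.4666, -0.2018, 0.1298]
ee_rot: [0.934, -2.997, -0.002]
ft_force: [-1.4, 0.2, -1.4]
opening: 0.0237
finger_force: 121.3
```

Request:
{"op": "jog_arm", "data": {
  "motion": "0 0 -2 0 0 -0.11 20; 0 0 -5 0 0 -0.21 20; 0 0 -7.5 0 0 -0.21 20; 0 0 -9.5 0 0 -0.21 20; 0 0 -10.5 0 0 -0.21 20; 0 0 -10.5 0 0 -0.21 20; 0 0 -10.5 0 0 -0.21 20"
}}

```text
time: 19.95
tcp_pos: [0.4666, -0.2021, 0.0267]
ee_rot: [0.625, -3.077, 0.0]
ft_force: [0.8, 0.0, -0.0]
opening: 0.0235
finger_force: 121.2
```

Request:
{"op": "jog_arm", "data": {
  "motion": "0 0 -0.5 0 0 0 20; 0 0 -1 0 0 0 20; 0 0 -1.3 0 0 0 20; 0 0 -1.5 0 0 0 20; 0 0 -1.6 0 0 0 20; 0 0 -1.65 0 0 0 20; 0 0 -1.65 0 0 0 20; 0 0 -1.65 0 0 0 20"
}}

```text
time: 20.62
tcp_pos: [0.467, -0.2019, 0.0104]
ee_rot: [-0.625, 3.078, -0.0]
ft_force: [-1.0, 0.6, -1.0]
opening: 0.0235
finger_force: 121.2
```

Request:
{"op": "jog_arm", "data": {
  "motion": "0 0 -0.05 0 0 0 20; 0 0 -0.07 0 0 0 20; 0 0 -0.07 0 0 0 35; 0 0 -0.07 0 0 0 45; 0 0 -0.07 0 0 0 60; 0 0 -0.07 0 0 0 80; 0 0 -0.07 0 0 0 100; 0 0 -0.07 0 0 0 100"
}}

```text
time: 21.28
tcp_pos: [0.4669, -0.2019, 0.0096]
ee_rot: [-0.625, 3.079, 0.0]
ft_force: [0.6, 0.2, -0.2]
opening: 0.084
finger_force: 0.0
```

Request:
{"op": "jog_arm", "data": {
  "motion": "0 0 0 0 0 0 100; 0 0 0 0 0 0 100; 0 0 2 0 0 0 100; 0 0 5 0 0 0 100; 0 0 9 0 0 0 100; 0 0 13 0 0 0 100; 0 0 15 0 0 0 100; 0 0 15 0 0 0 100"
}}

```text
time: 21.95
tcp_pos: [0.4692, -0.2028, 0.1662]
ee_rot: [-0.624, 3.07, -0.007]
ft_force: [-0.0, 0.0, 0.2]
opening: 0.0854
finger_force: 0.0
```

```bash
python3 -c "
from h import *
s,M=tool();print(s['tcp_pos'],s['opening'],s['time'])
f=cam('top');g=cam('side')
for F,r in((f,(370,180,425,275)),(g,(240,235,360,300))):
    h=cv2.cvtColor(F['frame'],cv2.COLOR_BGR2HSV);x0,y0,x1,y1=r;k=np.zeros((400,640),np.uint8);k[y0:y1,x0:x1]=1
    m=((h[...,0]>4)&(h[...,0]<20)&(h[...,1]>110)&(h[...,2]>90)).astype(np.uint8)*k
    c=cv2.findContours(m,0,2)[0];print(cv2.minAreaRect(max(c,key=cv2.contourArea)) if c else None)
    w=((F['frame'].min(2)>110)&(h[...,1]<60)).astype(np.uint8)*k
    ys,xs=np.nonzero(w);print('white top',xs[ys.argmin()],ys.min()) if len(xs) else 0
m=(f['frame'].min(2)<140).astype(np.uint8);n,l,st,c=cv2.connectedComponentsWithStats(m,connectivity=4)
for i in range(n):
    if 4<st[i,4]<60 and 285<c[i,0]<315 and 245<c[i,1]<268: print(onz(f,*c[i],.052))
"
```

```text
[ 0.46922772 -0.20277566  0.16617099] 0.08537186642588025 21.95
None
white top 379 184
((274.3057556152344, 272.3517761230469), (13.852455139160156, 51.45197677612305), 70.25315856933594)
white top 343 245
```

```bash
python3 -c "
from rig import arm
print(arm.hand_in())"
```

```text
the job is handed in; nothing more can be done
None
```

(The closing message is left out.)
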